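Empty the tumbling drum over the catch tray

TASK

Lift the tumbling drum off its roller drive with the port upward and set it down in the forks of the wooden cradle, with all five castings still in it, and let go. Then take the drum by its crank and turn it in the cradle until the port faces straight down and every casting has dropped into the tray below; leave the drum seated in the cradle, port down, and do not disturb the pots and the bottle standing around.

Things in the scene. Friction and masses are not known exactly. Their poses are not given: they have to be found in the camera images.
- drum: Grey twelve-sided barrel, 0.5 kg, axis level. Origin at its centre on the axis; y along the axis, z out through the open port (z up = port up). Grasp across the flat vertical facets at x = +-32 (17 high, 80 long, port up), at axis height. End discs of diameter 72 at |y| = 40 to 44. Starts on the drive's rollers, axis 80 above the desk, port up. Nearly balanced: stays as turned when released in the cradle.
- port_mid (a point): Middle of the drum's open side port, in the drum's frame at z = 32 (axes as the drum's). Opening 43 wide in x, 80 long in y, no lid; barrel wall 3.
- crank_mid (a point): Middle of the crank grip: black sleeve, diameter 16, 40 long, parallel to the drum's axis, free-spinning on its pin, so fingers can keep pointing down while carrying it round over the top. Part of the drum: x = -40, y = -100, z = 0 in its frame (level with the axis when the port is up), so it runs on a circle of radius 40. Pinch from above. 16 high crank arm at y = -71 to -77, counterweight at x = +40.
- axle_end (a point): Outer end of the drum's other (+y) axle: y = 80 in the drum's frame. Steel axle stubs of diameter 10 stick out of both ends of the drum from |y| = 44 to 70; here a collar of diameter 22 ends it (y = 70 to 80). The stubs turn in the forks with light friction.
- cradle_seat (a point): Where the drum's centre lies when seated in the fixed plywood cradle, midway between its two forks, 115 above the desk; z up, y along the seated drum's axis (crank to the -y or +y side, both are right). Fork posts 10 thick at y = +-58 (gap between them 106), open-topped slots 13 wide, 20 deep, floor 5 below this point, flared lips up to 29 above it. Board 170 (x) by 140 (y).
- tray_mid (a point): Centre of the floor of the open aluminium catch tray fixed in the cradle between the posts, under the drum: 156 (x) by 104 (y), walls 3, floor 104 below and rim 57 below the seat point.
- drive: Fixed grey roller drive: origin at the centre of its underside on the desk, y along the rollers. Base 100 (x) by 140 (y); two black rollers of diameter 16 at x = +-24, tops 51 above the desk; end brackets 80 wide, 55 high at y = +-58; motor housing 76 wide, 56 high from y = 61 to 91.
- link0: One of five equal loose cast-metal track links, 11 x 13 x 9, 15 g, origin at its centre; at the start lies on the bottom of the drum.
- link1: One of five equal loose cast-metal track links, 11 x 13 x 9, 15 g, origin at its centre; at the start lies on the bottom of the drum.
- link2: One of five equal loose cast-metal track links, 11 x 13 x 9, 15 g, origin at its centre; at the start lies on the bottom of the drum.
- link3: One of five equal loose cast-metal track links, 11 x 13 x 9, 15 g, origin at its centre; at the start lies on the bottom of the drum.
- link4: One of five equal loose cast-metal track links, 11 x 13 x 9, 15 g, origin at its centre; at the start lies on the bottom of the drum.
- primer_pot: Bystander, blue round pot, 35 across, 36 tall; origin at the centre of its underside. To be left standing where it is.
- black_pot_0: Bystander, black round paint pot, 34 across, 36 tall; origin at the centre of its underside. To be left standing where it is.
- ink_dropper: Bystander, dark dropper bottle, 29 across, 86 tall; origin at the centre of its underside. To be left standing where it is.

How it is judged:
By the outcome, as a careful person would: the job done as asked, in the order asked, and still so for the second after the job is handed in, with the robot touching nothing.
It also fails if it takes over 61 s, if anything falls off the work surface, if the arm or the gripper's body presses on something with over 40 N, if the wrist force passes 120 N, or if a joint passes its speed limit or range.

ROBOT

A 7-joint arm with a two-finger parallel gripper is mounted at the origin on a cart in front of the work surface, level with it; the furniture and walls round the work are solid. World frame = base frame: x ahead of the robot, y to its left, z up, the work surface at z = 0. Lengths are in m, angles in rad, forces in N, time in s.
With the tool pointing down it reaches from about 0.35 to 0.9 m from the base axis. Payload 7.2 kg.
Tool frame: the origin (TCP) lies at the very end of the fingers, on their centre line; the grasp point (between the pads) lies 19 mm behind it; z points along the fingers, y is the line along which they close (so a half turn about z gives the same grasp; the last joint's range is limited). The gripper opens to 85 mm and grips with 20 to 120 N. Pads are 22 mm wide; open, the fingers measure 114 mm over their backs; the gripper's body (76 mm by 85 mm) begins 54 mm behind the grasp point. The pads swing forward as they close: fully open they stand 13 mm farther back than shut.
Start: joints at [1.227, 0.411, -0.013, 1.596, 0.006, 1.134, -0.082], TCP at [0.17, -0.601, 0.231] pointing down, gripper open.
Joint ranges: [-2.95, 2.95], [-0.29, 1.99], [-1.47, 1.44], [0.14, 2.54], [-1.03, 4.17], [0.13, 1.85], [-2.86, 2.86]. Speed limits (rad/s): [2.39, 2.39, 3.01, 3.01, 3.14, 3.14, 3.14].

INTERFACE

Orientations are given as a 3x3 rotation matrix whose columns are the frame's x, y, z axes.
In Python, from cell import get_obs, read_camera, hand_in gives the robot as it stands.
- The arm moves only by the tool servo_tool, never from a script. Its argument "deltas" is a list of rows, each a list of 3 entries, a list of its own where there are three numbers: the shift along the tool's x, y, z in cm, then the turn, a rotation vector about the tool's x, y, z in degrees, then the gripper command: -1 is shut, 1 is fully open, values between are in proportion. A call has exactly 5 rows; each row shifts and turns the commanded pose from where the row before left it, along the tool's axes as they then stand; what a row does not reach is not made up. A row lasts 1/8 s, in which the tool goes at most 62.5 mm and 10.7 degrees, less where a joint would pass 70% of its speed; a pose out of reach is approached as far as the arm can. A call with a gripper value outside its range is refused whole. The fingers move at their own pace and stop on an object; the grip force is fixed at half the most. Time passes only in rows, so rows that do not move let the fingers close, or fill a call up. It gives the time, the measured TCP pose, the force, the opening and the grip force at its end, in the units of the state.
- get_obs(): the state, without advancing time (a new reading comes with each control period).
- read_camera(name): name is "scene" or "top"; returns a dict with "img" (480x640x3 uint8, red, green, blue), "z_map" (480x640 float32, m along the optical axis (not along the pixel's ray), 0 where there is no reading), "intrinsics" (3x3 intrinsics, pixels), "world_to_cam" (4x4, takes a point from world to camera coordinates). Camera axes: x right, y down, z forward; pixel columns grow to the right and rows downward; lengths in m; the calibration is good to about 2 mm. A picture is of the moment at which its call begins.
- hand_in(): hands the job in; it is judged then, once.
The state is a dict: "t": time; "joints": joint angles; "dq": joint speeds; "tau": joint torques, N m; "eef_pos": TCP position; "ee_rot": TCP orientation; "wrist_force": force on the tool from outside, world axes, zero at the start; "wrist_torque": the same for the moment, N m; "finger_gap": opening from 0.0 (shut) to 1.0 (fully open); "grip_force": force on a finger pad.
Only numpy, scipy, OpenCV 4.12 (cv2) and the standard library are available. Lean on these libraries where they do the work, as an engineer would, in place of code of your own. Each camera call takes 0.05 s, during which the arm holds its last target. There are 200 camera calls.

## Working session

There is one attempt and no reset: what is moved stays moved. The work goes in short steps, Python scripts to look and compute and a tool call to move; the robot and the scene stay as the last step left them, time stands still between calls to the robot, and variables do not carry over. Pictures are saved under pics/ and viewed, at most 10 in all, crops included, and the job is handed in when it is done.

Besides the shell and the picture viewer there is one more tool, called after "Request:" as a command line: name --argument value ..., lists and objects as JSON in quotes. servo_tool: Moves the arm, as the interface text tells. Its arguments: {"type":"object","properties":{"deltas":{"type":"array"}},"required":["deltas"]}

```bash
mkdir -p pics; ls; python3 - <<'E'
from cell import *
import cv2,numpy as np
np.set_printoptions(precision=4,suppress=True)
o=get_obs();print(o['t'],o['eef_pos'],o['ee_rot'],o['finger_gap'])
for n in("top","scene"):
    c=read_camera(n);np.savez(n+'0.npz',**c)
    cv2.imwrite(f'pics/{n}0.png',c['img'][:,:,::-1]);print(c['intrinsics'],c['world_to_cam'])
E
```

```text
pics
0.0 [ 0.17   -0.6009  0.2305] [[ 0.9622  0.2723 -0.0006]
 [ 0.2723 -0.9622  0.0015]
 [-0.0001 -0.0016 -1.    ]] 0.9999464708066034
[[590.6852   0.     318.4413]
 [  0.     590.6852 236.8997]
 [  0.       0.       1.    ]] [[ 0.0125 -0.9999 -0.0004 -0.0398]
 [-0.9886 -0.0123 -0.1498  0.5746]
 [ 0.1498  0.0023 -0.9887  1.158 ]
 [ 0.      0.      0.      1.    ]]
[[479.6269   0.     315.5429]
 [  0.     479.6269 236.5272]
 [  0.       0.       1.    ]] [[-0.8965 -0.443  -0.0042  0.5141]
 [-0.3127  0.6394 -0.7024  0.2722]
 [ 0.3139 -0.6284 -0.7117  0.9603]
 [ 0.      0.      0.      1.    ]]
```

View pics/top0.png

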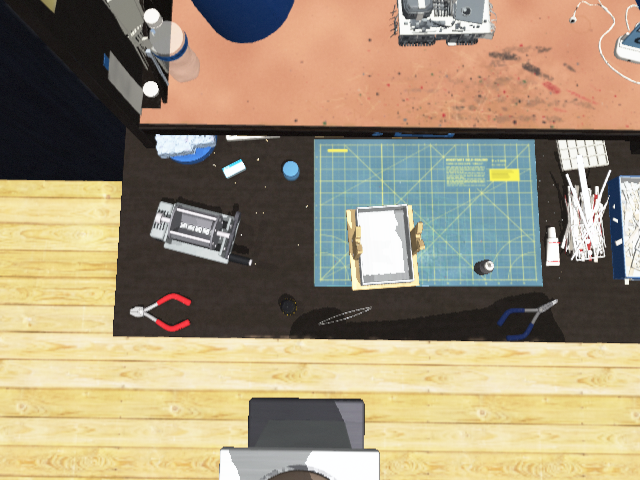

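View pics/scene0.png

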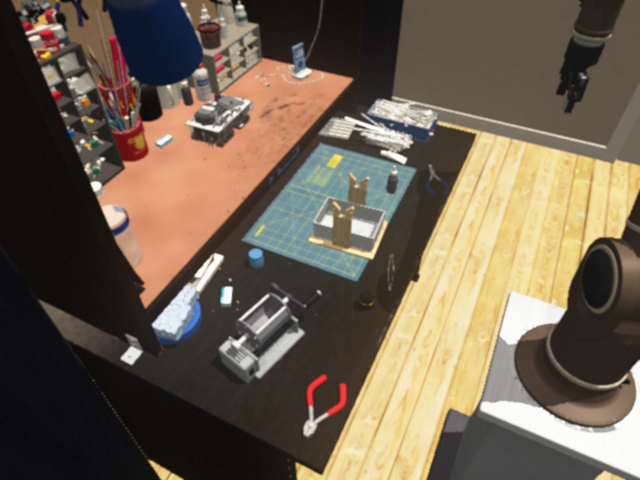

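The top view shows the drum on the drive near (200,230), with the crank at its lower right near (243,262), and the cradle near (385,247). The blue pot is at (291,170), the black pot at (288,305) and the dropper at (485,267). Next I'll enlarge the drum and cradle.

```bash
python3 - <<'E'
import cv2,numpy as np
c=np.load('top0.npz');im=c['img'][:,:,::-1]
a=cv2.resize(im[190:280,140:265],None,fx=6,fy=6,interpolation=cv2.INTER_CUBIC)[:, :750]
cv2.imwrite('pics/a.png',a)
b=cv2.resize(im[195:295,335:440],None,fx=6,fy=6,interpolation=cv2.INTER_CUBIC)
cv2.imwrite('pics/b.png',b)
K=c['intrinsics'];T=c['world_to_cam'];z=c['z_map']
v,u=np.mgrid[:480,:640]
P=np.stack([(u-K[0,2])/K[0,0]*z,(v-K[1,2])/K[1,1]*z,z],-1)
W=(P-T[:3,3])@T[:3,:3]
np.save('W0.npy',W)
np.set_printoptions(precision=3,suppress=True)
print((W[190:280:5,140:265:5,2]*1000).astype(int))
print((W[195:295:5,335:440:5,2]*1000).astype(int))
for p in [(600,100),(300,100),(300,145)]:print(p,W[p[1],p[0]])
E
```

```text
[[   0   -4    3    2    1    0    0   -1    1    3    2    3    3    0
     1    1    0    1    5    3   -2    0   -1   -2    3]
 [   2    0   -2    0    0    0   -3   -2    5    0    2   -3    0    3
    -1    0    0    5   -2    2    0    1   -2    0    0]
 [   1    0    3    0    2    1    0   -1    0    3    4    3    3   -3
     1    0   -1    0   -1    2    4    3    0    3    2]
 [   2    2   -2    2   56   57   55   53   87   12   11    1   -3    3
    -1    0    0    1    3    0    3    6    0    0   -1]
 [   1 1231    1    0   57   52   57  108  106  101   98   92    8    9
     9    3    2    2    2    0    3    2   -1    0    0]
 [   1    0   -1    0   90   59   50  101   70   61   56   63  103  103
    98   93   90   11    2   91   76    0    3    0   -1]
 [   1    0    3   85   85   82  114   90   61   54   54   57   58   59
    62   64   89    9   60   87    0    0    1   -5    0]
 [   2    3    3   57   58   61  113   78   59   59   56   52   50   52
    51  113   75   53   49   90    5   -4    0    1    3]
 [   0   -4    2   58   58   53  103   70   54   51   55   5
[... 2840 characters left out ...]
11   11   13
    13   38   12    1    6    5    1]
 [   2   -1    3    3    5   34   11   13   11    6   13   13   14   10
    12   34    7   -2   -1    4    5]
 [   0    4    4    5    9   24    6    8   12   13   11    9   11   12
    12   30    5    2    3    1    2]
 [   6    5    4    2    8    9   11    9   15   13   10   13   56   58
    54   61    7    5    3 1231    3]
 [   3    3    3    4   10    6    8   10    5   11    8    7    8   11
     7    6 1231    5    3    0    3]
 [  -2    1    3    0    0    2    3    1    0    1    0    3    0   -1
     3   -3    0   -3    2    3    3]]
(600, 100) [ 0.839 -0.579  0.131]
(300, 100) [0.833 0.007 0.128]
(300, 145) [ 0.782  0.01  -0.001]
```

View pics/a.png

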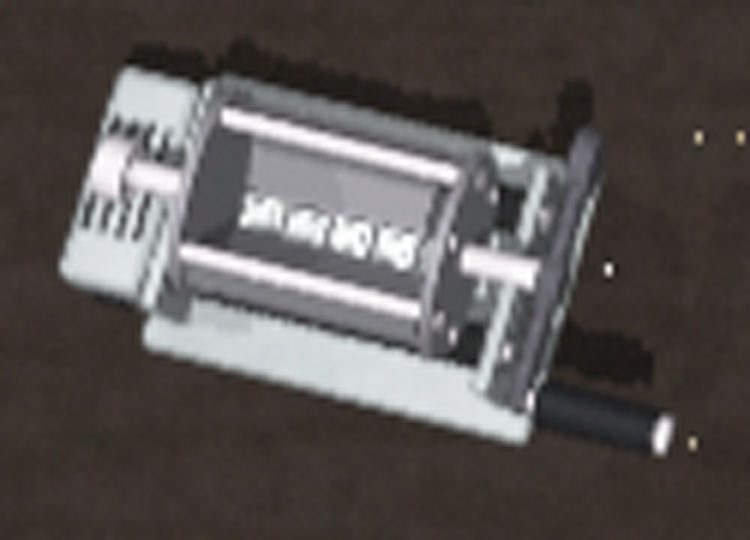

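View pics/b.png

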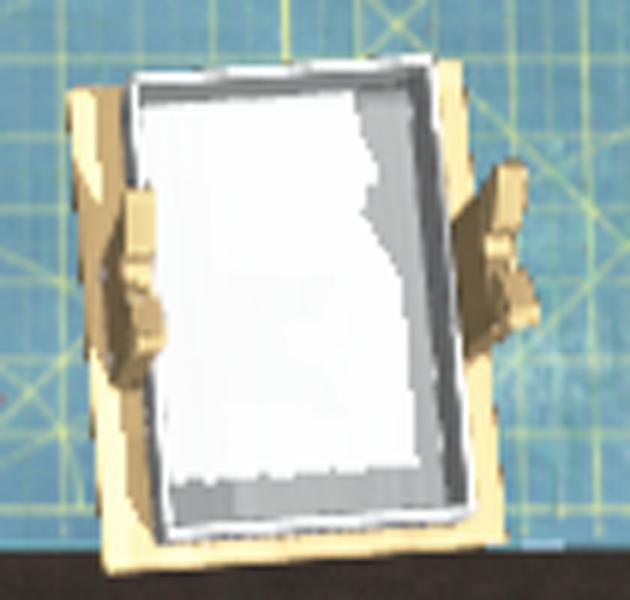

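```bash
cat > h.py <<'E'
import numpy as np
np.set_printoptions(precision=4,suppress=True)
def ray(c,p,h):
    K=c['intrinsics'];T=c['world_to_cam'];R=T[:3,:3]
    o=-R.T@T[:3,3];d=R.T@np.linalg.solve(K,[p[0],p[1],1.]);return o+d*(h-o[2])/d[2]
E
python3 - <<'E'
from h import *
import cv2
c=np.load('top0.npz')
f=lambda p,o,h:ray(c,((p[0]+.5)/6-.5+o[0],(p[1]+.5)/6-.5+o[1]),h)[:2]
A=(140,190);B=(335,195)
print('stubs',f((157,180),A,.083),f((497,265),A,.083))
g=f((540,405),A,.083),f((662,434),A,.083);print('grip ends',g)
q=[f(p,A,.106) for p in[(222,118),(460,175),(420,310),(180,252)]];q=np.array(q)
print('port',q,q.mean(0),q[1]-q[0],q[2]-q[3],np.linalg.norm(q[1]-q[0]),np.linalg.norm(q[0]-q[3]))
ax=q[1]+q[2]-q[0]-q[3];print('axis ang',np.degrees(np.arctan2(ax[1],ax[0])))
r=np.array([f(p,B,.058) for p in[(130,75),(432,57),(472,512),(163,540)]])
print('tray',r,r.mean(0));l=r[0]+r[1]-r[2]-r[3];w=r[0]+r[3]-r[1]-r[2]
print(np.linalg.norm(l)/2,np.linalg.norm(w)/2,np.degrees(np.arctan2(l[1],l[0])),np.degrees(np.arctan2(w[1],w[0])))
W=np.load('W0.npy')
def box(m,s):
    P=W[m];print(s,P.shape,P[:,:2].mean(0),P[:,:2].min(0),P[:,:2].max(0))
# fork tips
R=W[195:295,335:440];m=(R[...,2]>.1)&(R[...,2]<.16);P=R[m]
for s in(1,-1):
    Q=P[(P[:,1]-r.mean(0)[1])*s>0];print('fork',Q.mean(0),len(Q))
# grip by depth
R=W[250:275,225:260];m=(R[...,2]>.07)&(R[...,2]<.1);print('gripdepth',R[m].mean(0),m.sum())
# neighbours
for n,(u0,u1,v0,v1),lo in[('blue',(275,305,155,185),.02),('black',(272,305,290,325),.02),('drop',(465,505,250,285),.02)]:
    R=W[v0:v1,u0:u1];P=R[(R[...,2]>lo)&(R[...,2]<.2)];print(n,P.mean(0),P.min(0),P.max(0))
E
```

```text
stubs [0.5999 0.2692] [0.573  0.1562]
grip ends (array([0.527 , 0.1405]), array([0.518 , 0.1004]))
port [[0.6164 0.2431]
 [0.5986 0.1654]
 [0.5545 0.1765]
 [0.5724 0.2545]] [0.5855 0.2099] [-0.0178 -0.0777] [-0.0179 -0.0779] 0.07969241025252048 0.045479608310736046
axis ang -102.90172395070356
tray [[ 0.6348 -0.1085]
 [ 0.6423 -0.2104]
 [ 0.4888 -0.2221]
 [ 0.4782 -0.1198]] [ 0.561  -0.1652]
0.1554913998671743 0.10249552631500115 4.2578371532639325 95.03543031112386
fork [ 0.5575 -0.1071  0.1299] 177
fork [ 0.5671 -0.2219  0.1282] 218
gripdepth [0.5249 0.1243 0.0864] 217
blue [0.7185 0.0275 0.0352] [0.7033 0.0115 0.0208] [0.7363 0.0437 0.0428]
black [0.4353 0.0267 0.0345] [0.419  0.0108 0.0213] [0.4514 0.0438 0.0429]
drop [ 0.5179 -0.3647  0.0561] [ 0.5056 -0.3832  0.0206] [ 0.5335 -0.3554  0.0887]
```

```bash
cat >> h.py <<'E'
def plan(pos,yaw,n,P,Ryaw0=None,p0=None):
    """yaw = world angle (deg) of tool y; prints rounded rows"""
    a0=Ryaw0;d=(yaw-a0+180)%360-180;s=(np.array(pos)-p0)/n*100
    for i in range(n):
        a=np.radians(a0+d*i/n);y=np.array([np.cos(a),np.sin(a)]);x=np.array([-y[1],y[0]])
        print([round(float(x@s[:2]),2),round(float(y@s[:2]),2),round(float(-s[2]),2)],[0,0,round(-d/n,2)])
def here(pos,yaw,n):
    from cell import get_obs
    o=get_obs();R=o['ee_rot'];a=np.degrees(np.arctan2(R[1,1],R[0,1]))
    print(o['t'],o['eef_pos'],a,R[:,2],o['joints'],o['wrist_force'],o['finger_gap'],o['grip_force']);plan(pos,yaw,n,None,a,o['eef_pos'])
E
python3 -c "
from h import *
here([.585,.2095,.2],-12.9,20)"
```

```text
0.1 [ 0.17   -0.601   0.2305] -74.19622178079995 [-0.0005  0.0014 -1.    ] [ 1.2268  0.4119 -0.0127  1.597   0.0056  1.1343 -0.0822] [ 0.6296 -0.3813 -0.1709] 0.9976838916987398 0.0
[3.1, -3.33, 0.15] [0, 0, np.float64(-3.06)]
[3.27, -3.16, 0.15] [0, 0, np.float64(-3.06)]
[3.44, -2.98, 0.15] [0, 0, np.float64(-3.06)]
[3.59, -2.8, 0.15] [0, 0, np.float64(-3.06)]
[3.74, -2.6, 0.15] [0, 0, np.float64(-3.06)]
[3.87, -2.4, 0.15] [0, 0, np.float64(-3.06)]
[3.99, -2.19, 0.15] [0, 0, np.float64(-3.06)]
[4.1, -1.97, 0.15] [0, 0, np.float64(-3.06)]
[4.2, -1.75, 0.15] [0, 0, np.float64(-3.06)]
[4.29, -1.52, 0.15] [0, 0, np.float64(-3.06)]
[4.37, -1.29, 0.15] [0, 0, np.float64(-3.06)]
[4.43, -1.05, 0.15] [0, 0, np.float64(-3.06)]
[4.48, -0.81, 0.15] [0, 0, np.float64(-3.06)]
[4.52, -0.57, 0.15] [0, 0, np.float64(-3.06)]
[4.54, -0.33, 0.15] [0, 0, np.float64(-3.06)]
[4.55, -0.09, 0.15] [0, 0, np.float64(-3.06)]
[4.55, 0.16, 0.15] [0, 0, np.float64(-3.06)]
[4.54, 0.4, 0.15] [0, 0, np.float64(-3.06)]
[4.51, 0.64, 0.15] [0, 0, np.float64(-3.06)]
[4.47, 0.88, 0.15] [0, 0, np.float64(-3.06)]
```

Request:
servo_tool --deltas '[[[3.1, -3.3, 0], [0, 0, -3], 1], [[3.3, -3.2, 0], [0, 0, -3], 1], [[3.4, -3.0, 0], [0, 0, -3], 1], [[3.6, -2.8, 0], [0, 0, -3], 1], [[3.7, -2.6, 0], [0, 0, -3], 1]]'

```text
t: 0.72
eef_pos: [0.2743, -0.3975, 0.2311]
ee_rot: [[0.858, 0.514, -0.0], [0.514, -0.858, 0.0], [-0.0, -0.0, -1.0]]
wrist_force: [0.2, -0.1, -0.4]
finger_gap: 0.998
grip_force: 0.0
```

Request:
servo_tool --deltas '[[[3.9, -2.4, 0], [0, 0, -3], 1], [[4.0, -2.2, 0], [0, 0, -3], 1], [[4.1, -2.0, 0], [0, 0, -3], 1], [[4.2, -1.8, 0], [0, 0, -3], 1], [[4.3, -1.5, 0], [0, 0, -3], 1]]'

```text
t: 1.35
eef_pos: [0.3794, -0.195, 0.2312]
ee_rot: [[0.696, 0.718, -0.0], [0.718, -0.696, -0.0], [-0.0, 0.0, -1.0]]
wrist_force: [1.5, -0.5, 0.0]
finger_gap: 1.0
grip_force: 0.0
```

Request:
servo_tool --deltas '[[[4.4, -1.3, 0], [0, 0, -3], 1], [[4.4, -1.1, 0], [0, 0, -3], 1], [[4.5, -0.8, 0], [0, 0, -3], 1], [[4.5, -0.6, 0], [0, 0, -3], 1], [[4.5, -0.3, 0], [0, 0, -3], 1]]'

```text
t: 1.98
eef_pos: [0.4855, 0.006, 0.2312]
ee_rot: [[0.487, 0.874, -0.0], [0.874, -0.487, -0.0], [-0.0, -0.0, -1.0]]
wrist_force: [-0.2, -0.1, 0.3]
finger_gap: 0.998
grip_force: 0.0
```

```bash
python3 -c "
from h import *
here([.585,.2095,.2],-12.9,5)"
```

```text
1.975 [0.4855 0.006  0.2312] -29.115143569660145 [-0.0002 -0.0002 -1.    ] [ 0.4031  0.2273 -0.5966  1.8937  0.1455  1.0636 -0.7607] [-0.2076 -0.1176  0.282 ] 0.9979241746220318 0.0
[4.52, -0.24, 0.62] [0, 0, np.float64(-3.24)]
[4.53, 0.01, 0.62] [0, 0, np.float64(-3.24)]
[4.52, 0.27, 0.62] [0, 0, np.float64(-3.24)]
[4.5, 0.53, 0.62] [0, 0, np.float64(-3.24)]
[4.46, 0.78, 0.62] [0, 0, np.float64(-3.24)]
```

Request:
servo_tool --deltas '[[[4.5, -0.2, 0.6], [0, 0, -3.2], 1], [[4.5, 0, 0.6], [0, 0, -3.2], 1], [[4.5, 0.3, 0.6], [0, 0, -3.2], 1], [[4.5, 0.5, 0.6], [0, 0, -3.2], 1], [[4.5, 0.8, 0.6], [0, 0, -3.2], 1]]'

```text
t: 2.6
eef_pos: [0.5859, 0.2084, 0.2006]
ee_rot: [[0.227, 0.974, -0.001], [0.974, -0.227, -0.0], [-0.001, -0.0, -1.0]]
wrist_force: [0.9, -0.2, -0.5]
finger_gap: 0.999
grip_force: 0.0
```

Request:
servo_tool --deltas '[[[0, 0, 1.5], [0, 0, 0], 1], [[0, 0, 2], [0, 0, 0], 1], [[0, 0, 2], [0, 0, 0], 1], [[0, 0, 2], [0, 0, 0], 1], [[0, 0, 0], [0, 0, 0], 1]]'

```text
t: 3.22
eef_pos: [0.5845, 0.2062, 0.1242]
ee_rot: [[0.229, 0.973, -0.003], [0.973, -0.229, -0.001], [-0.002, -0.003, -1.0]]
wrist_force: [0.9, 0.2, 0.0]
finger_gap: 0.999
grip_force: 0.0
```

```bash
python3 - <<'E'
from h import *
here([.585,.2095,.056],-12.9,5)
from cell import read_camera
import cv2
c=read_camera('scene');im=c['img'][:,:,::-1]
cv2.imwrite('pics/c.png',cv2.resize(im[250:400,200:350],None,fx=4,fy=4,interpolation=cv2.INTER_CUBIC))
E
```

```text
3.225 [0.5845 0.2062 0.1242] -13.242841600803779 [-0.003  -0.0014 -1.    ] [ 0.0169  0.5909 -0.6201  1.6842  0.395   0.9983 -0.9728] [0.9139 0.1964 0.01  ] 0.9990973878927666 0.0
[0.07, -0.0, 1.36] [0, 0, np.float64(-0.07)]
[0.07, -0.0, 1.36] [0, 0, np.float64(-0.07)]
[0.07, -0.0, 1.36] [0, 0, np.float64(-0.07)]
[0.07, -0.0, 1.36] [0, 0, np.float64(-0.07)]
[0.07, -0.0, 1.36] [0, 0, np.float64(-0.07)]
```

View pics/c.png

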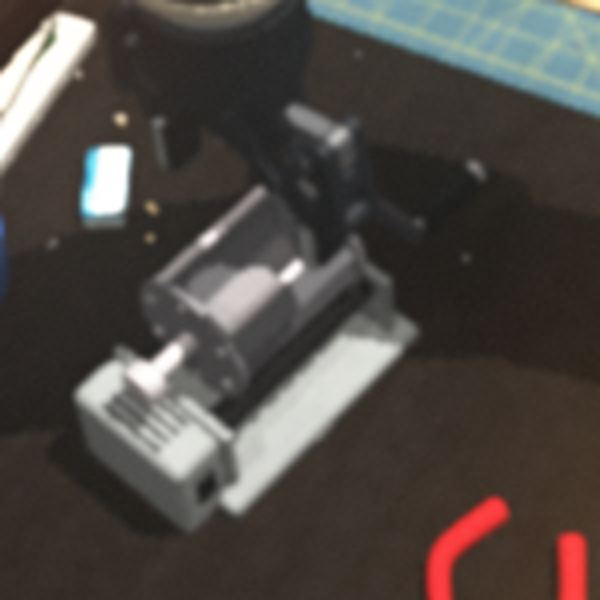

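The fingers at about (180,140) and (330,200) straddle the drum, so I'll go down and grip.

Request:
servo_tool --deltas '[[[0.1, 0, 1.4], [0, 0, 0], 1], [[0.1, 0, 1.4], [0, 0, 0], 1], [[0.1, 0, 1.4], [0, 0, -0.3], 1], [[0, 0, 1.4], [0, 0, 0], 1], [[0, 0, 1.2], [0, 0, 0], 1]]'

```text
t: 3.9
eef_pos: [0.5859, 0.2103, 0.0571]
ee_rot: [[0.223, 0.975, -0.001], [0.975, -0.223, -0.0], [-0.0, -0.001, -1.0]]
wrist_force: [0.2, -0.3, 0.4]
finger_gap: 0.998
grip_force: 0.0
```

Request:
servo_tool --deltas '[[[0, 0, 0], [0, 0, 0], 0.8], [[0, 0, 0], [0, 0, 0], 0.7], [[0, 0, 0], [0, 0, 0], 0.6], [[0, 0, 0], [0, 0, 0], 0.5], [[0, 0, 0], [0, 0, 0], 0.4]]'

```text
t: 4.53
eef_pos: [0.5857, 0.2108, 0.0592]
ee_rot: [[0.223, 0.975, -0.0], [0.975, -0.223, -0.0], [-0.0, -0.0, -1.0]]
wrist_force: [-5.3, -0.1, 7.2]
finger_gap: 0.739
grip_force: 64.2
```

Request:
servo_tool --deltas '[[[0, 0, -0.2], [0, 0, 0], -1], [[0, 0, -0.5], [0, 0, 0], -1], [[0, 0, -1], [0, 0, 0], -1], [[0, 0, -1.5], [0, 0, 0], -1], [[0, 0, -1.5], [0, 0, 0], -1]]'

```text
t: 5.15
eef_pos: [0.5864, 0.2105, 0.1066]
ee_rot: [[0.223, 0.975, 0.001], [0.975, -0.223, 0.0], [0.0, 0.001, -1.0]]
wrist_force: [0.2, -0.9, -6.6]
finger_gap: 0.734
grip_force: 67.2
```

Request:
servo_tool --deltas '[[[0, 0, -2], [0, 0, 0], -1], [[0, 0, -2], [0, 0, 0], -1], [[0, 0, -2], [0, 0, 0], -1], [[0, 0, -2], [0, 0, 0], -1], [[0, 0, -1], [0, 0, 0], -1]]'

```text
t: 5.78
eef_pos: [0.5866, 0.2107, 0.1971]
ee_rot: [[0.223, 0.975, 0.002], [0.975, -0.223, 0.001], [0.001, 0.002, -1.0]]
wrist_force: [1.0, -0.3, -7.1]
finger_gap: 0.736
grip_force: 67.3
```

```bash
python3 - <<'E'
from h import *
here([.561,-.165,.19],4.7,15)
from cell import read_camera
import cv2
c=read_camera('scene');im=c['img'][:,:,::-1];np.savez('s1.npz',**c)
cv2.imwrite('pics/d.png',cv2.resize(im[190:390,190:390],None,fx=3,fy=3,interpolation=cv2.INTER_CUBIC))
E
```

```text
5.775 [0.5866 0.2107 0.1971] -12.897474360273334 [ 0.0017  0.0006 -1.    ] [ 0.0347  0.5207 -0.6539  1.6093  0.3422  1.1269 -0.9284] [ 0.9795 -0.3058 -7.0892] 0.7357296406481956 67.28740363614634
[-2.48, 0.39, 0.05] [0, 0, np.float64(-1.17)]
[-2.49, 0.34, 0.05] [0, 0, np.float64(-1.17)]
[-2.49, 0.29, 0.05] [0, 0, np.float64(-1.17)]
[-2.5, 0.24, 0.05] [0, 0, np.float64(-1.17)]
[-2.5, 0.19, 0.05] [0, 0, np.float64(-1.17)]
[-2.51, 0.14, 0.05] [0, 0, np.float64(-1.17)]
[-2.51, 0.09, 0.05] [0, 0, np.float64(-1.17)]
[-2.51, 0.03, 0.05] [0, 0, np.float64(-1.17)]
[-2.51, -0.02, 0.05] [0, 0, np.float64(-1.17)]
[-2.51, -0.07, 0.05] [0, 0, np.float64(-1.17)]
[-2.51, -0.12, 0.05] [0, 0, np.float64(-1.17)]
[-2.5, -0.17, 0.05] [0, 0, np.float64(-1.17)]
[-2.5, -0.22, 0.05] [0, 0, np.float64(-1.17)]
[-2.5, -0.27, 0.05] [0, 0, np.float64(-1.17)]
[-2.49, -0.32, 0.05] [0, 0, np.float64(-1.17)]
```

View pics/d.png

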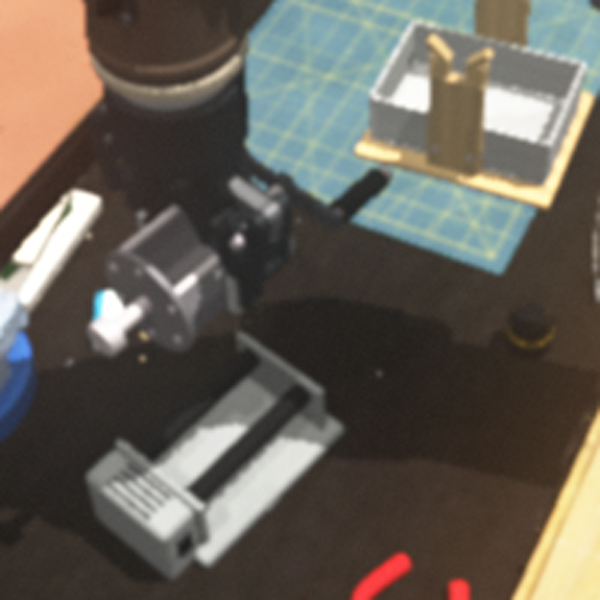

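The drum is held clear of the drive: collar at about (110,325), crank grip at about (365,195), port up. Next I'll carry it across and measure its tilt in the scene depth on the way.

Request:
servo_tool --deltas '[[[-1.5, 0.2, 0], [0, 0, -1], -1], [[-2.5, 0.4, 0], [0, 0, -1.2], -1], [[-2.5, 0.3, 0], [0, 0, -1.2], -1], [[-2.5, 0.2, 0], [0, 0, -1.2], -1], [[-2.5, 0.2, 0], [0, 0, -1.2], -1]]'

```text
t: 6.45
eef_pos: [0.5775, 0.094, 0.1947]
ee_rot: [[0.123, 0.992, -0.001], [0.992, -0.123, -0.0], [-0.0, -0.001, -1.0]]
wrist_force: [0.3, 0.3, -6.3]
finger_gap: 0.737
grip_force: 67.2
```

Request:
servo_tool --deltas '[[[-2.5, 0.1, 0], [0, 0, -1.2], -1], [[-2.5, 0.1, 0], [0, 0, -1.2], -1], [[-2.5, 0, 0], [0, 0, -1.2], -1], [[-2.5, 0, 0], [0, 0, -1.2], -1], [[-2.5, 0, 0], [0, 0, -1.2], -1]]'

```text
t: 7.08
eef_pos: [0.5693, -0.0307, 0.1948]
ee_rot: [[0.018, 1.0, -0.001], [1.0, -0.018, 0.0], [-0.0, -0.001, -1.0]]
wrist_force: [0.0, 0.4, -6.6]
finger_gap: 0.737
grip_force: 67.2
```

```bash
python3 - <<'E'
from h import *
here([.561,-.165,.19],4.7,8)
c=np.load('s1.npz')
K=c['intrinsics'];T=c['world_to_cam'];z=c['z_map']
v,u=np.mgrid[:480,:640]
W=(np.stack([(u-K[0,2])/K[0,0]*z,(v-K[1,2])/K[1,1]*z,z],-1)-T[:3,3])@T[:3,:3]
# drum frame relative to TCP at that time
C=np.array([.5866,.2107,.218]);a=np.radians(-12.9)
X=np.array([np.cos(a),np.sin(a),0]);Y=np.array([-X[1],X[0],0])
D=W-C;D=np.stack([D@X,D@Y,D[...,2]],-1)*1000
def st(n,m):
    P=D[m];print(n,len(P),np.percentile(P,[2,50,98],axis=0))
rng=lambda k,a,b:(D[...,k]>a)&(D[...,k]<b)
st('collar',rng(1,66,90)&rng(0,-20,20)&rng(2,-25,25))
st('grip',rng(1,-130,-82)&rng(0,-60,-20)&rng(2,-30,30))
st('disc',rng(1,36,50)&rng(0,-40,40)&rng(2,-45,45))
E
```

```text
7.075 [ 0.5693 -0.0307  0.1948] -1.0503041561961162 [-0.001  0.    -1.   ] [ 0.484   0.4402 -0.6842  1.7405  0.3113  1.0731 -0.3227] [ 0.0381  0.3932 -6.5731] 0.7366131425702783 67.21687508630566
[-1.68, -0.07, 0.06] [0, 0, np.float64(-0.72)]
[-1.68, -0.09, 0.06] [0, 0, np.float64(-0.72)]
[-1.68, -0.11, 0.06] [0, 0, np.float64(-0.72)]
[-1.68, -0.14, 0.06] [0, 0, np.float64(-0.72)]
[-1.67, -0.16, 0.06] [0, 0, np.float64(-0.72)]
[-1.67, -0.18, 0.06] [0, 0, np.float64(-0.72)]
[-1.67, -0.2, 0.06] [0, 0, np.float64(-0.72)]
[-1.67, -0.22, 0.06] [0, 0, np.float64(-0.72)]
collar 115 [[-9.7272 66.571  -8.0922]
 [-2.5178 76.9001  6.3491]
 [ 8.7737 80.2276 12.1255]]
grip 158 [[ -48.7342 -123.6048   -2.3283]
 [ -44.6873 -101.0798    6.2878]
 [ -35.1641  -82.7827    9.7301]]
disc 570 [[-33.7067  37.0176 -29.0619]
 [ -4.6506  43.4027   7.3216]
 [ 31.9991  46.5338  35.5822]]
```

Request:
servo_tool --deltas '[[[-1.7, -0.1, 0], [0, 0, -0.7], -1], [[-1.7, -0.1, 0], [0, 0, -0.7], -1], [[-1.7, -0.1, 0], [0, 0, -0.7], -1], [[-1.7, -0.1, 0], [0, 0, -0.7], -1], [[-1.7, -0.2, 0], [0, 0, -0.7], -1]]'

```text
t: 7.7
eef_pos: [0.5638, -0.1154, 0.1948]
ee_rot: [[-0.042, 0.999, -0.001], [0.999, 0.042, 0.0], [0.0, -0.001, -1.0]]
wrist_force: [0.2, -0.3, -6.9]
finger_gap: 0.739
grip_force: 67.2
```

Request:
servo_tool --deltas '[[[-1.7, -0.2, 0], [0, 0, -0.7], -1], [[-1.7, -0.2, 0], [0, 0, -0.7], -1], [[-1.5, -0.2, 0], [0, 0, -0.8], -1], [[0, 0, 1.5], [0, 0, 0], -1], [[0, 0, 1.5], [0, 0, 0], -1]]'

```text
t: 8.32
eef_pos: [0.5604, -0.1632, 0.1637]
ee_rot: [[-0.08, 0.997, -0.001], [0.997, 0.08, 0.001], [0.001, -0.001, -1.0]]
wrist_force: [0.1, 0.6, -6.4]
finger_gap: 0.741
grip_force: 67.3
```

```bash
python3 - <<'E'
from h import *
here([.561,-.165,.13],4.7,3)
from cell import read_camera
import cv2
t=read_camera('top');np.savez('t2.npz',**t)
c=read_camera('scene');im=c['img'][:,:,::-1];np.savez('s2.npz',**c)
a=cv2.resize(im[150:260,290:400],(400,400),interpolation=cv2.INTER_CUBIC)
b=cv2.resize(t['img'][190:300,330:440,::-1],(400,400),interpolation=cv2.INTER_CUBIC)
cv2.imwrite('pics/e.png',np.hstack([a,b]))
E
```

```text
8.325 [ 0.5604 -0.1632  0.1637] 4.61273958818735 [-0.001   0.0009 -1.    ] [ 0.6868  0.4935 -0.6598  1.7407  0.3451  1.0274 -0.0162] [ 0.0769  0.6161 -6.4418] 0.740618432442625 67.29077302850783
[-0.06, 0.01, 1.12] [0, 0, np.float64(-0.03)]
[-0.06, 0.01, 1.12] [0, 0, np.float64(-0.03)]
[-0.06, 0.01, 1.12] [0, 0, np.float64(-0.03)]
```

View pics/e.png

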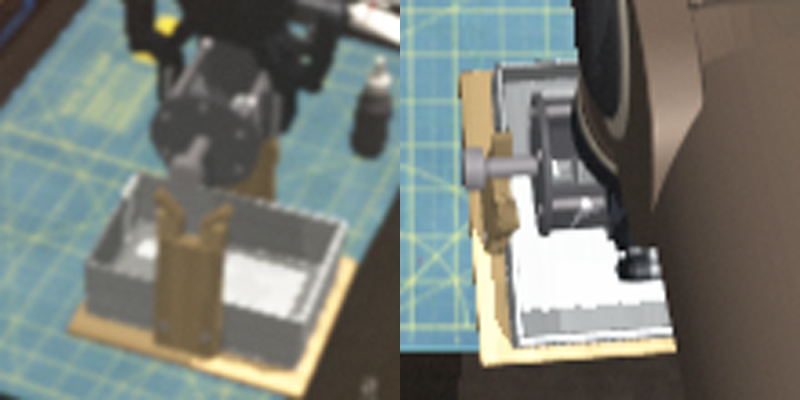

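The drum hangs over the forks: collar at (480,167) in the right half and above the slot at (195,215) in the left. I'll check the fork slot centre against the drum.

```bash
python3 - <<'E'
from h import *
W=np.load('W0.npy')[195:295,335:440].reshape(-1,3)
def fr(P,C,ang=4.7):
    a=np.radians(ang);X=np.array([np.cos(a),np.sin(a),0]);Y=np.array([-X[1],X[0],0]);D=P-C
    return np.stack([D@X,D@Y,D[:,2]],1)*1000
F=fr(W,[.561,-.165,.115])
for s in(1,-1):
    P=F[(F[:,1]*s>40)&(F[:,1]*s<75)&(F[:,2]>10)&(F[:,2]<35)]
    print('y',np.percentile(P[:,1],[5,50,95]))
    for lo in(12,18,24):
        Q=P[(P[:,2]>lo)&(P[:,2]<lo+8)]
        for t in(1,-1):
            q=Q[Q[:,0]*t>0];print(s,lo,t,len(q),np.percentile(q[:,0],[3,50,97]) if len(q) else '')
for n in('t2','s2'):
    c=np.load(n+'.npz');K=c['intrinsics'];T=c['world_to_cam'];z=c['z_map'];v,u=np.mgrid[:480,:640]
    V=((np.stack([(u-K[0,2])/K[0,0]*z,(v-K[1,2])/K[1,1]*z,z],-1)-T[:3,3])@T[:3,:3]).reshape(-1,3)
    D=fr(V,[.5604,-.1632,.185])
    P=D[(D[:,1]>66)&(D[:,1]<86)&(abs(D[:,0])<20)&(abs(D[:,2])<20)];print(n,'collar',len(P),np.percentile(P,[3,50,97],axis=0))
    P=fr(V,[.561,-.165,.115]);P=P[(P[:,1]>50)&(P[:,1]<66)&(abs(P[:,0])<30)&(P[:,2]>12)&(P[:,2]<32)]
    for t in(1,-1):
        q=P[P[:,0]*t>0];print('fork',t,len(q),np.percentile(q,[3,50,97],axis=0))
E
```

```text
y [53.134  57.3643 62.1831]
1 12 1 23 [ 8.1044 11.5813 20.7431]
1 12 -1 13 [-17.813   -8.6401  -6.7499]
1 18 1 27 [ 9.3051 14.7628 20.7189]
1 18 -1 20 [-17.6192 -12.0584  -7.6759]
1 24 1 28 [14.4873 20.3635 25.4124]
1 24 -1 29 [-24.0111 -19.4845 -13.9261]
y [-63.188  -57.9852 -53.6008]
-1 12 1 19 [ 7.6515 11.078  22.0901]
-1 12 -1 14 [-21.5896 -10.0632  -6.5958]
-1 18 1 28 [ 8.5623 15.0304 23.6868]
-1 18 -1 23 [-18.3361 -11.9177  -7.8813]
-1 24 1 37 [12.5484 19.3988 26.7902]
-1 24 -1 33 [-24.6913 -19.134  -12.7431]
t2 collar 83 [[-8.0139 66.7413 -1.8372]
 [ 1.6024 74.4389  7.5744]
 [11.7558 79.3238 12.4674]]
fork 1 41 [[14.5739 53.1639 15.1177]
 [19.8204 58.4713 27.2423]
 [25.2607 62.1034 30.9227]]
fork -1 48 [[-23.8298  52.6852  14.1925]
 [-15.7997  56.9271  24.7097]
 [ -7.0586  62.0693  30.3471]]
s2 collar 81 [[ -9.5283  72.0584 -10.0083]
 [ -0.9271  79.0195   2.2459]
 [  8.8839  82.04    10.3282]]
fork 1 54 [[ 7.7227 52.3517 13.2281]
 [16.4309 60.2971 21.1179]
 [23.5905 63.5243 31.2971]]
fork -1 47 [[-24.5797  53.4112  13.0066]
 [-17.1897  60.4944  20.2047]
 [ -7.2974  64.5226  31.2385]]
```

Request:
servo_tool --deltas '[[[-0.1, 0, 1.5], [0, 0, 0], -1], [[-0.1, 0, 1.5], [0, 0, 0], -1], [[0, 0, 1.2], [0, 0, 0], -1], [[0, 0, 0.8], [0, 0, 0], -1], [[0, 0, 0], [0, 0, 0], -1]]'

```text
t: 9.05
eef_pos: [0.5607, -0.166, 0.1146]
ee_rot: [[-0.08, 0.997, -0.001], [0.997, 0.08, 0.0], [0.001, -0.001, -1.0]]
wrist_force: [0.1, 0.3, -6.3]
finger_gap: 0.737
grip_force: 68.2
```

Request:
servo_tool --deltas '[[[0, 0, 0.5], [0, 0, 0], -1], [[0, 0, 0.5], [0, 0, 0], -1], [[0, 0, 0.4], [0, 0, 0], -1], [[0, 0, 0.3], [0, 0, 0], -1], [[0, 0, 0], [0, 0, 0], -1]]'

```text
t: 9.68
eef_pos: [0.5609, -0.1661, 0.098]
ee_rot: [[-0.08, 0.997, -0.0], [0.997, 0.08, 0.0], [0.0, -0.0, -1.0]]
wrist_force: [0.2, 0.2, -6.8]
finger_gap: 0.74
grip_force: 68.2
```

Request:
servo_tool --deltas '[[[0, 0, 0.15], [0, 0, 0], -1], [[0, 0, 0.15], [0, 0, 0], -1], [[0, 0, 0.1], [0, 0, 0], -1], [[0, 0, 0.1], [0, 0, 0], -1], [[0, 0, 0], [0, 0, 0], -1]]'

```text
t: 10.3
eef_pos: [0.5611, -0.1662, 0.0945]
ee_rot: [[-0.08, 0.997, 0.0], [0.997, 0.08, -0.001], [-0.001, 0.0, -1.0]]
wrist_force: [-4.1, 1.6, 5.7]
finger_gap: 0.737
grip_force: 69.8
```

Force shows it is seated on the fork floors, so I'll release.

Request:
servo_tool --deltas '[[[0, 0, 0], [0, 0, 0], 0.55], [[0, 0, 0], [0, 0, 0], 0.65], [[0, 0, 0], [0, 0, 0], 0.8], [[0, 0, 0], [0, 0, 0], 1], [[0, 0, 0], [0, 0, 0], 1]]'

```text
t: 10.92
eef_pos: [0.5611, -0.1661, 0.0933]
ee_rot: [[-0.08, 0.997, 0.0], [0.997, 0.08, 0.0], [0.0, 0.0, -1.0]]
wrist_force: [-0.2, -0.7, 0.8]
finger_gap: 1.003
grip_force: 0.0
```

Request:
servo_tool --deltas '[[[0, 0, -1], [0, 0, 0], 1], [[0, 0, -2], [0, 0, 0], 1], [[0, 0, -3], [0, 0, 0], 1], [[0, 0, -3], [0, 0, 0], 1], [[0, 0, -3], [0, 0, 0], 1]]'

```text
t: 11.55
eef_pos: [0.5613, -0.166, 0.216]
ee_rot: [[-0.08, 0.997, 0.002], [0.997, 0.08, -0.0], [-0.001, 0.002, -1.0]]
wrist_force: [-0.0, -0.9, -0.3]
finger_gap: 0.999
grip_force: 0.0
```

```bash
python3 - <<'E'
from h import *
from cell import read_camera
import cv2
t=read_camera('top');np.savez('t3.npz',**t)
c=read_camera('scene');im=c['img'][:,:,::-1];np.savez('s3.npz',**c)
a=cv2.resize(im[150:260,290:400],(400,400),interpolation=cv2.INTER_CUBIC)
b=cv2.resize(t['img'][190:300,330:440,::-1],(400,400),interpolation=cv2.INTER_CUBIC)
cv2.imwrite('pics/f.png',np.hstack([a,b]))
def fr(P,C,ang=4.7):
    a=np.radians(ang);X=np.array([np.cos(a),np.sin(a),0]);Y=np.array([-X[1],X[0],0]);D=P-C
    return np.stack([D@X,D@Y,D[:,2]],1)*1000
for c in(t,c):
    K=c['intrinsics'];T=c['world_to_cam'];z=c['z_map'];v,u=np.mgrid[:480,:640]
    V=((np.stack([(u-K[0,2])/K[0,0]*z,(v-K[1,2])/K[1,1]*z,z],-1)-T[:3,3])@T[:3,:3]).reshape(-1,3)
    D=fr(V,[.561,-.165,.115])
    for n,y0,y1,x0,x1 in(('collar',66,86,-20,20),('grip',-130,-82,-60,-20)):
        P=D[(D[:,1]>y0)&(D[:,1]<y1)&(D[:,0]>x0)&(D[:,0]<x1)&(abs(D[:,2])<25)]
        print(n,len(P),np.percentile(P,[3,50,97],axis=0) if len(P) else '')
# target: grip at seat + (-40,-100), z
a=np.radians(4.7);X=np.array([np.cos(a),np.sin(a)]);Y=np.array([-X[1],X[0]])
g=np.array([.561,-.165])-.04*X-.1*Y;print(g)
here([*g,.19],4.7,5)
E
```

```text
collar 70 [[-8.2076 66.4314  0.1824]
 [ 0.5751 72.9155  9.4901]
 [10.4409 78.2256 14.7072]]
grip 0 
collar 72 [[-8.9674 69.4409 -6.1251]
 [ 1.2756 77.0749  5.0433]
 [11.143  80.1954 11.9934]]
grip 62 [[ -48.1425 -123.2116    3.4966]
 [ -42.919  -100.6171    8.0274]
 [ -35.1632  -83.0454   10.749 ]]
[ 0.5293 -0.2679]
11.65 [ 0.5632 -0.1661  0.2184] 4.612069077192159 [ 0.0069 -0.0021 -1.    ] [ 0.7092  0.4399 -0.6825  1.6791  0.3042  1.1236  0.0226] [ 0.1761 -0.1121  1.1828] 1.0003357943821996 0.0
[-1.98, -0.84, 0.57] [0, 0, np.float64(-0.02)]
[-1.98, -0.84, 0.57] [0, 0, np.float64(-0.02)]
[-1.98, -0.84, 0.57] [0, 0, np.float64(-0.02)]
[-1.98, -0.84, 0.57] [0, 0, np.float64(-0.02)]
[-1.98, -0.84, 0.57] [0, 0, np.float64(-0.02)]
```

View pics/f.png

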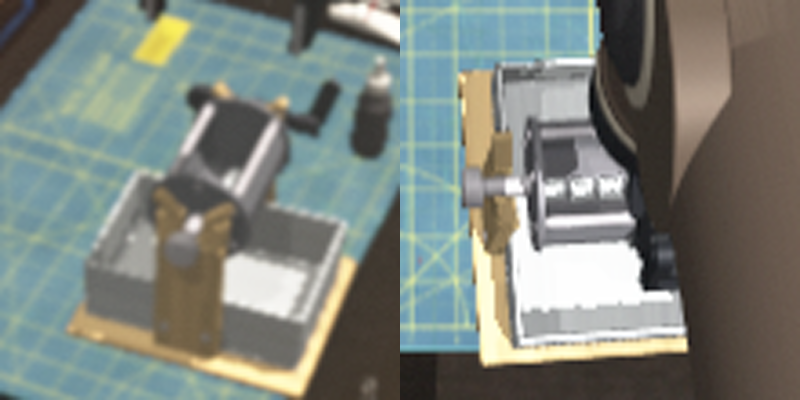

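The drum is seated with its axle in the fork at (185,225) left, and castings are visible inside at about (590,187) right. I'll move on to the crank.

Request:
servo_tool --deltas '[[[-2, -0.8, 0], [0.4, 0, 0], 0.5], [[-2, -0.8, 0], [0, 0, 0], 0.3], [[-2, -0.8, 0.5], [0, 0, 0], 0.2], [[-2, -0.9, 1], [0, 0, 0], 0.2], [[-2, -0.9, 1.5], [0, 0, 0], 0.2]]'

```text
t: 12.28
eef_pos: [0.5262, -0.2709, 0.1824]
ee_rot: [[-0.08, 0.997, -0.007], [0.997, 0.08, -0.001], [0.0, -0.007, -1.0]]
wrist_force: [0.4, 0.3, -0.8]
finger_gap: 0.594
grip_force: 0.0
```

```bash
python3 - <<'E'
from h import *
here([.5285,-.268,.096],4.7,5)
E
```

```text
12.275 [ 0.5262 -0.2709  0.1824] 4.573679389830493 [-0.0073 -0.0005 -1.    ] [ 0.8602  0.4841 -0.6418  1.6982  0.3252  1.0748  0.1945] [ 0.4051  0.3405 -0.7766] 0.5941317870833509 0.0
[0.05, 0.05, 1.73] [0, 0, np.float64(-0.03)]
[0.05, 0.05, 1.73] [0, 0, np.float64(-0.03)]
[0.05, 0.05, 1.73] [0, 0, np.float64(-0.03)]
[0.05, 0.05, 1.73] [0, 0, np.float64(-0.03)]
[0.05, 0.05, 1.73] [0, 0, np.float64(-0.03)]
```

Request:
servo_tool --deltas '[[[0.1, 0.1, 1.7], [-0.4, 0, 0], 0.2], [[0.1, 0.1, 1.7], [0, 0, 0], 0.2], [[0, 0, 1.8], [0, 0, 0], 0.2], [[0, 0, 1.7], [0, 0, 0], 0.2], [[0, 0, 1.6], [0, 0, 0], 0.2]]'

```text
t: 12.9
eef_pos: [0.5287, -0.2668, 0.0973]
ee_rot: [[-0.081, 0.997, -0.0], [0.997, 0.081, 0.0], [0.0, -0.0, -1.0]]
wrist_force: [0.4, -0.3, 0.1]
finger_gap: 0.601
grip_force: 0.0
```

Request:
servo_tool --deltas '[[[0, 0, 0], [0, 0, 0], 0], [[0, 0, 0], [0, 0, 0], -0.3], [[0, 0, 0], [0, 0, 0], -0.5], [[0, 0, 0], [0, 0, 0], -0.7], [[0, 0, 0], [0, 0, 0], -1]]'

```text
t: 13.52
eef_pos: [0.529, -0.2673, 0.0989]
ee_rot: [[-0.08, 0.997, 0.001], [0.997, 0.08, -0.0], [-0.001, 0.001, -1.0]]
wrist_force: [0.4, -0.2, -0.1]
finger_gap: 0.161
grip_force: 58.4
```

Request:
servo_tool --deltas '[[[0, 0, 0], [0, 0, 0], -1], [[0, 0, 0], [0, 0, 0], -1], [[0, 0, 0], [0, 0, 0], -1], [[0, 0, 0], [0, 0, 0], -1], [[0, 0, 0], [0, 0, 0], -1]]'

```text
t: 14.15
eef_pos: [0.5288, -0.2672, 0.0985]
ee_rot: [[-0.08, 0.997, 0.0], [0.997, 0.08, -0.0], [-0.0, 0.0, -1.0]]
wrist_force: [1.5, -0.8, -0.9]
finger_gap: 0.164
grip_force: 58.4
```

Request:
servo_tool --deltas '[[[0, 0.02, -0.35], [0, 0, 0], -1], [[0, 0.05, -0.35], [0, 0, 0], -1], [[0, 0.08, -0.34], [0, 0, 0], -1], [[0, 0.1, -0.33], [0, 0, 0], -1], [[0, 0.13, -0.32], [0, 0, 0], -1]]'

```text
t: 14.78
eef_pos: [0.5325, -0.2666, 0.1156]
ee_rot: [[-0.08, 0.997, -0.0], [0.997, 0.08, 0.0], [0.0, -0.0, -1.0]]
wrist_force: [1.1, -0.8, -1.0]
finger_gap: 0.16
grip_force: 58.4
```

Request:
servo_tool --deltas '[[[0, 0.16, -0.31], [0, 0, 0], -1], [[0, 0.19, -0.29], [0, 0, 0], -1], [[0, 0.21, -0.28], [0, 0, 0], -1], [[0, 0.24, -0.26], [0, 0, 0], -1], [[0, 0.26, -0.24], [0, 0, 0], -1]]'

```text
t: 15.4
eef_pos: [0.5431, -0.2658, 0.1293]
ee_rot: [[-0.08, 0.997, -0.0], [0.997, 0.08, 0.0], [0.0, -0.0, -1.0]]
wrist_force: [0.2, 0.0, -1.8]
finger_gap: 0.164
grip_force: 58.4
```

Request:
servo_tool --deltas '[[[0, 0.28, -0.21], [0, 0, 0], -1], [[0, 0.29, -0.19], [0, 0, 0], -1], [[0, 0.31, -0.16], [0, 0, 0], -1], [[0, 0.32, -0.13], [0, 0, 0], -1], [[0, 0.33, -0.1], [0, 0, 0], -1]]'

```text
t: 16.02
eef_pos: [0.5585, -0.2647, 0.1375]
ee_rot: [[-0.08, 0.997, -0.0], [0.997, 0.08, -0.0], [-0.0, -0.0, -1.0]]
wrist_force: [-1.9, -1.0, 3.2]
finger_gap: 0.164
grip_force: 58.9
```

Request:
servo_tool --deltas '[[[0, 0.34, -0.08], [0, 0, 0], -1], [[0, 0.35, -0.05], [0, 0, 0], -1], [[0, 0.35, -0.02], [0, 0, 0], -1], [[0, 0.35, 0.02], [0, 0, 0], -1], [[0, 0.35, 0.05], [0, 0, 0], -1]]'

```text
t: 16.65
eef_pos: [0.5769, -0.2633, 0.1389]
ee_rot: [[-0.08, 0.997, 0.002], [0.997, 0.08, -0.001], [-0.001, 0.002, -1.0]]
wrist_force: [-1.1, -0.7, 6.2]
finger_gap: 0.161
grip_force: 59.2
```

Request:
servo_tool --deltas '[[[0, 0.34, 0.08], [0, 0, 0], -1], [[0, 0.33, 0.1], [0, 0, 0], -1], [[0, 0.32, 0.13], [0, 0, 0], -1], [[0, 0.31, 0.16], [0, 0, 0], -1], [[0, 0.29, 0.19], [0, 0, 0], -1]]'

```text
t: 17.27
eef_pos: [0.5934, -0.2619, 0.1323]
ee_rot: [[-0.08, 0.997, 0.004], [0.997, 0.08, -0.0], [-0.001, 0.004, -1.0]]
wrist_force: [1.7, -0.6, 4.9]
finger_gap: 0.162
grip_force: 59.1
```

Request:
servo_tool --deltas '[[[0, 0.26, 0.21], [0, 0, 0], -1], [[0, 0.24, 0.24], [0, 0, 0], -1], [[0, 0.22, 0.26], [0, 0, 0], -1], [[0, 0.2, 0.28], [0, 0, 0], -1], [[0, 0.17, 0.3], [0, 0, 0], -1]]'

```text
t: 17.9
eef_pos: [0.6036, -0.2612, 0.1189]
ee_rot: [[-0.08, 0.997, 0.002], [0.997, 0.08, -0.0], [-0.001, 0.002, -1.0]]
wrist_force: [4.6, -0.5, 2.7]
finger_gap: 0.168
grip_force: 59.1
```

Request:
servo_tool --deltas '[[[0, 0.15, 0.31], [0, 0, 0], -1], [[0, 0.12, 0.32], [0, 0, 0], -1], [[0, 0.09, 0.33], [0, 0, 0], -1], [[0, 0.06, 0.34], [0, 0, 0], -1], [[0, 0.03, 0.35], [0, 0, 0], -1]]'

```text
t: 18.52
eef_pos: [0.6065, -0.2607, 0.1014]
ee_rot: [[-0.08, 0.997, -0.001], [0.997, 0.08, 0.0], [0.0, -0.001, -1.0]]
wrist_force: [3.7, -1.3, 0.4]
finger_gap: 0.164
grip_force: 59.0
```

Request:
servo_tool --deltas '[[[0, 0, 0.3], [0, 0, 0], -1], [[0, 0, 0], [0, 0, 0], -1], [[0, 0, 0], [0, 0, 0], -1], [[0, 0, 0], [0, 0, 0], -1], [[0, 0, 0], [0, 0, 0], -1]]'

```text
t: 19.15
eef_pos: [0.6065, -0.2606, 0.0988]
ee_rot: [[-0.08, 0.997, -0.001], [0.997, 0.08, 0.0], [0.0, -0.001, -1.0]]
wrist_force: [2.3, 1.6, 0.2]
finger_gap: 0.164
grip_force: 59.0
```

```bash
cat > m.py <<'E'
from h import *
from cell import read_camera
import cv2,sys
t=read_camera('top')
c=read_camera('scene');im=c['img'][:,:,::-1]
a=cv2.resize(im[150:260,290:400],(400,400),interpolation=cv2.INTER_CUBIC)
b=cv2.resize(t['img'][190:300,330:440,::-1],(400,400),interpolation=cv2.INTER_CUBIC)
cv2.imwrite(sys.argv[1],np.hstack([a,b]))
a=np.radians(4.7);X=np.array([np.cos(a),np.sin(a),0]);Y=np.array([-X[1],X[0],0])
for n,c in(('top',t),('scene',c)):
    K=c['intrinsics'];T=c['world_to_cam'];z=c['z_map'];v,u=np.mgrid[:480,:640]
    D=((np.stack([(u-K[0,2])/K[0,0]*z,(v-K[1,2])/K[1,1]*z,z],-1)-T[:3,3])@T[:3,:3]).reshape(-1,3)-[.561,-.165,.115]
    D=np.stack([D@X,D@Y,D[:,2]],1)*1000
    for s,y0,y1,x0,x1 in(('collar',66,86,-20,20),('grip',-130,-82,20,60),('grip outer',-124,-112,20,60),('cw',-80,-68,-60,-20)):
        P=D[(D[:,1]>y0)&(D[:,1]<y1)&(D[:,0]>x0)&(D[:,0]<x1)&(abs(D[:,2])<25)]
        print(n,s,len(P),np.percentile(P,[3,50,97],axis=0).tolist() if len(P) else '')
here([.561,-.165,.2],4.7,1)
E
python3 m.py pics/g.png
```

```text
top collar 76 [[-8.005700829222928, 66.41209083373016, -0.8900202704969599], [0.7799414837399206, 74.45506553546238, 7.783153056332537], [10.75298117385389, 79.74953333218585, 13.636058418632011]]
top grip 53 [[21.633225499707933, -92.21122916211837, -7.79965728274218], [34.23270666628403, -87.75033810726106, 5.786270397314025], [46.31726889064233, -82.35279337708955, 17.6673110100484]]
top grip outer 0 
top cw 97 [[-52.27735087025373, -77.0906700923581, -4.40283574353347], [-38.702224197767414, -72.09051141880695, 9.197102410999177], [-21.19895710545603, -68.67411464882812, 14.175238802557592]]
scene collar 75 [[-7.9878922246583395, 69.89885396146894, -7.4493011936776075], [0.3726251562884237, 78.92397477089712, 5.540415105527191], [10.491216947665675, 82.18810532772687, 13.466401930408544]]
scene grip 118 [[21.350897310427687, -112.6308403937483, -3.854843825435358], [45.16400715389712, -91.27641368546624, 9.60275648661918], [57.542822292232316, -84.63536745805322, 23.487412695133003]]
scene grip outer 4 [[40.75153194835525, -119.5529798646906, 3.584888809734984], [42.26040070815988, -116.46167599647833, 6.826431545345818], [45.17941757173952, -115.545101894979, 7.685672369640339]]
scene cw 71 [[-51.135110828908864, -77.97312837937194, -8.133195311940206], [-37.61917232518998, -71.20591531772959, 6.6998651776394995], [-22.32080269785834, -68.27947827993722, 15.477209334579287]]
19.25 [ 0.6065 -0.2606  0.0988] 4.604724151008321 [-0.0007  0.0002 -1.    ] [ 0.7182  0.6724 -0.5807  1.5996  0.4189  0.9974  0.087 ] [0.9636 0.9706 0.4881] 0.16443335408384058 58.95405113697052
[9.9, -3.77, -10.12] [0, 0, np.float64(-0.1)]
```

View pics/g.png

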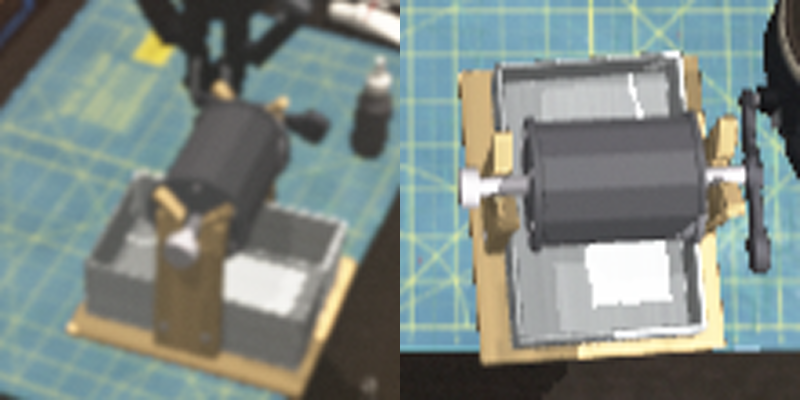

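The drum is port down and both stubs are in the forks, with the collar at (470,187) and the crank now on the far side at (755,100). I'll let go and withdraw.

Request:
servo_tool --deltas '[[[0, 0, 0], [0, 0, 0], -0.6], [[0, 0, 0], [0, 0, 0], -0.3], [[0, 0, 0], [0, 0, 0], 0], [[0, 0, 0], [0, 0, 0], 0.2], [[0, 0, 0], [0, 0, 0], 0.2]]'

```text
t: 19.88
eef_pos: [0.6068, -0.2608, 0.0989]
ee_rot: [[-0.08, 0.997, -0.0], [0.997, 0.08, -0.0], [-0.0, -0.0, -1.0]]
wrist_force: [-0.3, 0.5, -0.1]
finger_gap: 0.595
grip_force: 0.0
```

Request:
servo_tool --deltas '[[[0, 0, -1], [0, 0, 0], 0.2], [[0, 0, -2], [0, 0, 0], 0.2], [[0, 0, -3], [0, 0, 0], 0.2], [[0, 0, -4], [0, 0, 0], 0.2], [[0, 0, -4], [0, 0, 0], 0.2]]'

```text
t: 20.5
eef_pos: [0.607, -0.2606, 0.242]
ee_rot: [[-0.081, 0.997, 0.001], [0.997, 0.081, -0.0], [-0.001, 0.001, -1.0]]
wrist_force: [0.2, -0.7, -0.5]
finger_gap: 0.6
grip_force: 0.0
```

Request:
servo_tool --deltas '[[[-4, -2, 0], [0, 0, 0], 0.2], [[-5, -3, 0], [0, 0, 0], 0.2], [[-5, -3, 0], [0, 0, 0], 0.2], [[-4, -2, 0], [0, 0, 0], 0.2], [[0, 0, 0], [0, 0, 0], 0.2]]'

```text
t: 21.12
eef_pos: [0.5185, -0.4535, 0.24]
ee_rot: [[-0.073, 0.997, -0.0], [0.997, 0.073, -0.003], [-0.003, -0.001, -1.0]]
wrist_force: [-0.3, 0.0, -1.0]
finger_gap: 0.6
grip_force: 0.0
```

```bash
python3 m.py pics/i.png
```

```text
top collar 78 [[-7.620234564477418, 66.37479070803504, -3.2903540282093244], [1.1690721112040667, 74.2700156743299, 7.97639884516431], [10.906180294246925, 79.71043233858529, 13.605270579917153]]
top grip 178 [[30.53075859424111, -123.50448657182295, 0.8605942530013309], [36.909522074655726, -103.1187443228996, 5.909003452483942], [44.67490042858004, -83.58282224248148, 10.456820564255704]]
top grip outer 44 [[30.46161366696139, -122.91577115398125, 1.4667479791618423], [36.193705977288516, -117.09554649093087, 5.770505619785718], [44.26028243801317, -112.78715620246183, 10.458788940036571]]
top cw 95 [[-52.57445676087239, -76.95291487644542, -4.626059283365548], [-39.11422513142894, -72.07294602028117, 9.996133883893657], [-21.302255976815786, -68.75068434875625, 16.10488588252439]]
scene collar 73 [[-7.986130153196191, 70.4145374569487, -8.340992068431007], [0.47319792079378575, 78.62564445788382, 4.443888939148585], [10.601254100185855, 81.55240224411712, 13.514020742180467]]
scene grip 54 [[30.75804827537867, -124.0947979390618, 0.12822835044651898], [36.417801288621135, -105.61625056575917, 6.649465957034896], [44.8860471139569, -84.77905137016549, 10.814986948839318]]
scene grip outer 14 [[30.578710704879672, -123.0443417108923, 0.12715666742492165], [34.6069855437149, -116.39101329478055, 5.084925093295549], [44.07419661962048, -112.37809670020106, 9.963926617072358]]
scene cw 85 [[-51.449743490756696, -77.33668807908417, -6.550421703218782], [-39.801476157781046, -70.53535818896415, 6.122266055014425], [-22.036007067116184, -68.18498314835166, 13.885332196508]]
21.225 [ 0.5217 -0.4482  0.2402] 4.555462853862251 [ 0.0014 -0.0001 -1.    ] [ 1.0116  0.5831 -0.5946  1.3847  0.3282  1.2713  0.4775] [0.3061 0.3218 0.0406] 0.5986828042215149 0.0
[27.92, 6.17, 4.02] [0, 0, np.float64(-0.14)]
```

View pics/i.png

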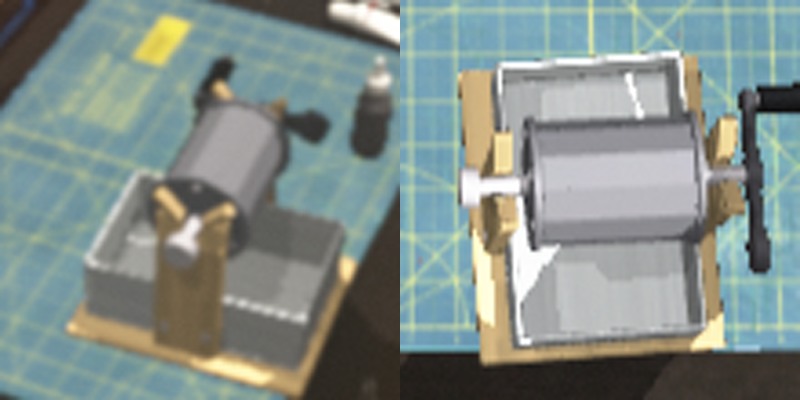

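Released and clear: the drum is seated with the crank level (sleeve top 10.5 mm above the seat, 10.7 mm when it was first set down). No castings show outside the drum's shadow, and with the port straight down the inner walls leave them nowhere to rest.

```bash
python3 -c "
from cell import *
print(hand_in())"
```

```text
the job is handed in; nothing more can be done
None
```

I handed the job in at about 21 s: the drum is seated in the cradle, port straight down and released, but I couldn't see the five castings in the tray (the drum hides the floor below it), so their drop is inferred from the port facing straight down.

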